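# Set a stand leg to its length mark and cam it shut

## Task

Take hold of the foot bar of the display stand's sliding leg and pull the leg out until the bar's pointed end is level with the clip on the ruler; only then, keeping the leg at that mark, slide the cam lever along the bar fully home against its keeper plate. The leg springs back if you let it go, so finish still holding the foot bar itself, leg at the mark and lever home. Leave the two cans and the jar beside the work standing where they are.

Things in the scene. Friction and masses are not known exactly. Their poses are not given: they have to be found in the camera images.
- cradle: Fixed plywood bench cradle. Origin on the work surface, below the knuckle of the leg's foot when the leg is fully in. x axis along the leg, which is pulled out towards the cradle's -x (roughly towards the robot); y axis along the foot bar. A ruler block, 26 mm wide, 53 mm high, stands at y = -85 mm from x = -160 to +40 mm.
- leg (a joint): How far the leg is pulled out (m), 0 fully in to 0.15. A spring pulls it back with about 5 N at 0 and 7.5 N at 0.1.
- foot (a point): Foot on the outer end of the leg, moving with it; this point at its knuckle's centre, axes as the cradle's. Aluminium bar (leg_c0) 16 x 16 mm along y, centred 65 mm above the surface, y = -52 to +160 mm, free beneath. Black knuckle at y = 0 (30 x 34 mm), steel keeper plate at y = +30 to +36 mm (36 mm along x, 32 high), 20 mm rubber end cap at y = +159 to +167 mm.
- collar (a point): Centre of the black collar (42 mm square, 30 mm along x) at the mouth of the fixed outer tube, 70 mm to the +x side of the cradle's origin, 65 mm above the surface. The grey tube, 34 mm square, runs from here 190 mm further in +x; nothing on it stands higher than 87 mm.
- bar_grip (a point): Centre of the bar at y = +132 mm in the foot's frame, 65 mm above the work surface: the middle of the free stretch of bar between the open cam lever and the rubber end cap. The bar can be gripped here from above, across its 16 mm width (fingers closing along the cradle's x).
- pointer (a point): Tip of the bar's pointed end, at y = -62 mm in the foot's frame, 65 mm above the work surface.
- mark (a point): The length mark: tip of the small dark steel clip fixed on the ruler (12 mm along x, 30 mm along y), 65 mm above the work surface; its axes are parallel to the cradle's. The leg is at the mark when the pointer has the same position along the cradle's x axis. The clip cannot be moved.
- cam (a joint): Travel of the cam lever along the foot bar (m): 0 open (lever's centre at y = +85 mm in the foot's frame), 0.035 closed, its face against the keeper plate (centre at y = +50 mm). It slides in the foot's -y direction, stays where it is left, and takes about 2 to 3 N to slide.
- cam_center (a point): Centre of the cam lever's black sleeve round the bar: 40 mm along x, 28 mm along y, 30 mm high; a thumb paddle on top reaches 39 mm above the bar's centre. Fingers that straddle the bar push its flat outer face (14 mm to the +y side of this point) with their sides as they slide along the bar.
- tall_can: Loose food can, 74 mm diameter, 110 mm high, bystander; origin at the centre of its underside.
- short_can: Loose food can, 84 mm diameter, 80 mm high, bystander; origin at the centre of its underside.
- jar: Loose closed jar, 64 mm diameter, 100 mm high, bystander; origin at the centre of its underside.

How it is judged (in metres and radians):
On the way, in this order (a step that is already met when the one before it is completed fails the run):
1. the leg is held by its foot bar at the mark, the cam lever still open (x of pointer in the frame of mark between -0.004 and 0.004 m and contact force between the fingers and leg_c0 above 2 N and value of joint cam below 0.014 m), for 0.2 s.
2. the cam lever is slid home with the leg held at the mark (x of pointer in the frame of mark between -0.004 and 0.004 m and contact force between the fingers and leg_c0 above 2 N and value of joint cam above 0.031 m), for 0.2 s.
At the end, for the whole second after the job is handed in: Pointer within 4 mm of the mark along the leg, leg at rest, cam lever within 4 mm of fully closed, fingers still holding the foot bar (more than 2 N of contact), cans and jar upright and within 30 mm of where they stood (all of step 2 and velocity of joint leg between -0.01 and 0.01 m/s and distance of each of tall_can, short_can, jar from where it was at the start of the episode below 0.03 m and angle between each of tall_can, short_can, jar's own z axis and vertical below 0.2 rad); the arm keeps its last pose, push and grip.
It fails at once if the cam lever is slid (past 16 mm) while the leg is more than 6 mm off the mark (value of joint cam above 0.016 m and (x of pointer in the frame of mark above 0.006 m or x of pointer in the frame of mark below -0.006 m)).
It fails at once if a can or the jar is knocked over or moved by more than 30 mm (distance of any of tall_can, short_can, jar from where it was at the start of the episode above 0.03 m or angle between any of tall_can, short_can, jar's own z axis and vertical above 0.4 rad).
It also fails if it takes over 43 s, if anything falls off the work surface, if the arm or the gripper's body presses on something with over 40 N, if the wrist force passes 120 N, or if a joint passes its speed limit or range.

## Robot

A 6-joint arm with a two-finger parallel gripper is mounted at the origin on the work surface. World frame = base frame: x ahead of the robot, y to its left, z up, the work surface at z = 0. Lengths are in mm, angles in rad, forces in N, time in s.
With the tool pointing down it reaches from about 400 to 925 mm from the base axis. Payload 12.5 kg.
Tool frame: the origin (TCP) lies on the centre line of the jaws, within the pads' length; the fingertips stand 25 mm ahead of it and the grasp point (between the pads) lies 6 mm ahead of it (env.tip_extent is the distance from the TCP to the fingertips, in mm); x points along the fingers, z is the direction in which the jaws open and shut, and the axes are right-handed (so a half turn about x gives the same grasp; the last joint's range is limited). The gripper opens to 95 mm and grips with 3 to 60 N. Pads are 20 mm wide; open, the fingers measure 119 mm over their backs; the gripper's body (75 mm by 180 mm) begins 59 mm behind the grasp point.
Start: joints at [-1.412, 0.491, 1.559, -0, 1.092, -0.106], TCP at [163.595, -603.225, 239.661] pointing down, gripper open.
Joint ranges: [-3.1, 3.1], [-0.84, 2.19], [0.05, 2.79], [-1.13, 4.28], [0.06, 2.93], [-2.69, 2.69]. Speed limits (rad/s): [2.22, 2.22, 2.79, 3.14, 3.14, 3.14].

## Interface

Orientations are given as [roll, pitch, yaw] about the fixed x, y, z axes, in that order (R = Rz(yaw) Ry(pitch) Rx(roll)).
In Python, from cell import env gives the robot as it stands.
- The arm moves only by the tool step_arm, never from a script. Its argument "rows" is a list of rows, each a list of 6 numbers: the shift along the tool's x, y, z in mm, then the turn, a rotation vector about the tool's x, y, z in rad. In form: [[x, y, z, wx, wy, wz], ...]. A call has 1 to 8 rows; each row shifts and turns the pose as measured when the row begins, along the tool's axes as they then stand; what a row does not reach is not made up. A row lasts 1/8 s, in which the tool goes at most 62.5 mm and 10.7 degrees, less where a joint would pass 70% of its speed; a pose out of reach is approached as far as the arm can. A call is refused whole if a number of a shift passes 62.5 or a number of a turn 0.188, either way. A call with a gripper value outside its range is refused whole. "grip" is the finger opening in mm, from 0 to 95.1, set as the call begins (left out, the last holds). The fingers move at their own pace and stop on an object; the grip force is fixed at half the most. Time passes only in rows, so rows that do not move let the fingers close. It gives the time, the measured TCP pose, the force and the opening at its end, in the units of the state.
- env.state(): the state, without advancing time (a new reading comes with each control period).
- env.read_camera(name): name is "scene" or "top"; returns the picture (420x560x3 uint8, red, green, blue); there is no depth.
- env.get_calibration(name): a dict with "fx", "fy", "cx", "cy" (pixels), "pose" (4x4, takes a point from camera to world coordinates). Camera axes: x right, y down, z forward; pixel columns grow to the right and rows downward; lengths in mm; the calibration is good to about 2 mm. A picture is of the moment at which its call begins. get_calibration takes no time and is no camera call.
- env.job_done(): hands the job in, once; it reports no verdict.
The state is a dict: "t": time; "joints": joint angles; "qvel": joint speeds; "tau": joint torques, N m; "eef_pos": TCP position; "tcp_rot": TCP orientation; "ft_force": force on the tool from outside, world axes, zero at the start; "moment": the same for the moment, N m; "opening": opening from 0.0 (shut) to 1.0 (fully open).
Only numpy, scipy, OpenCV 4.12 (cv2) and the standard library are available. Lean on these libraries where they do the work, as an engineer would, in place of code of your own. Each camera call takes 0.05 s, during which the arm holds its last target.

## Working session

There is one attempt and no reset: what is moved stays moved. The work goes in short steps, Python scripts to look and compute and a tool call to move; the robot and the scene stay as the last step left them, time stands still between calls to the robot, and variables do not carry over. Pictures are saved under pics/ and viewed, and the job is handed in when it is done.

Besides the shell and the picture viewer there is one more tool, called after "Call:" in YAML: its name, and indented under it one key for each argument. step_arm: Moves the arm, as the interface text tells. Its arguments: {"type":"object","properties":{"rows":{"type":"array","items":{"type":"array","items":{"type":"number"}}},"grip":{"type":"number"}},"required":["rows"]}

```bash
mkdir -p pics; ls; python3 - <<'E'
from cell import env
import cv2, numpy as np
for n in ("scene","top"):
    im=env.read_camera(n); cv2.imwrite(f"pics/{n}0.png",im[:,:,::-1]); c=env.get_calibration(n); print(n,c)
    np.save(f"pics/{n}0.npy",im)
print(env.state())
E
```

```text
pics
scene {'fx': 521.6706603102534, 'fy': 521.6706603102534, 'cx': 278.803235930091, 'cy': 209.08457555586264, 'pose': array([[ 5.01339277e-01,  5.83973128e-01, -6.38462462e-01,
         1.40659997e+03],
       [ 8.65242629e-01, -3.35154814e-01,  3.72862499e-01,
        -4.86074832e+02],
       [ 3.75791203e-03, -7.39355555e-01, -6.73304717e-01,
         9.47278787e+02],
       [ 0.00000000e+00,  0.00000000e+00,  0.00000000e+00,
         1.00000000e+00]])}
top {'fx': 382.32055755917565, 'fy': 382.32055755917565, 'cx': 284.87654606513024, 'cy': 206.87612246424052, 'pose': array([[-2.97152378e-02, -9.91394902e-01,  1.27487855e-01,
         4.30177922e+02],
       [-9.99419553e-01,  2.73426048e-02, -2.03209215e-02,
        -3.68088462e+00],
       [ 1.66602080e-02, -1.28017696e-01, -9.91631941e-01,
         1.14666978e+03],
       [ 0.00000000e+00,  0.00000000e+00,  0.00000000e+00,
         1.00000000e+00]])}
{'t': 0.1, 'joints': array([-1.41160342e+00,  4.91458365e-01,  1.55936431e+00,  7.14045064e-06,
        1.09171113e+00, -1.05594901e-01]), 'qvel': array([ 0.00035162, -0.00108968, -0.00360467, -0.0005303 ,  0.00031798,
        0.00164465]), 'tau': array([ 3.16466874e-03, -6.13621831e+01, -2.58603644e+01,  6.94326893e-02,
        4.70389193e-02, -3.08653728e-05]), 'eef_pos': array([ 163.56266236, -603.02872481,  239.15392902]), 'tcp_rot': array([3.02926838, 1.56985515, 1.72325656]), 'ft_force': array([ 0.394305  , -0.31274905,  0.52448196]), 'moment': array([-0.00211874,  0.04314721,  0.04302164]), 'opening': 1.002760228398522}
```

View pics/scene0.png

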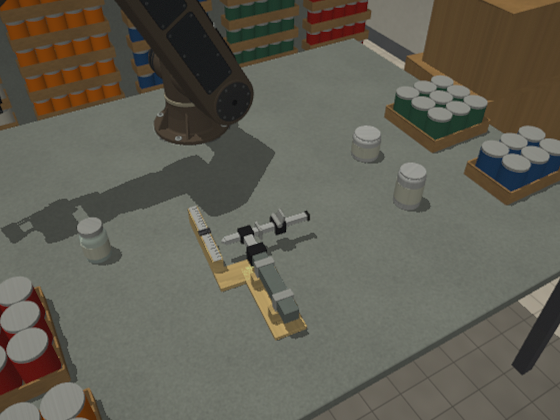

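View pics/top0.png

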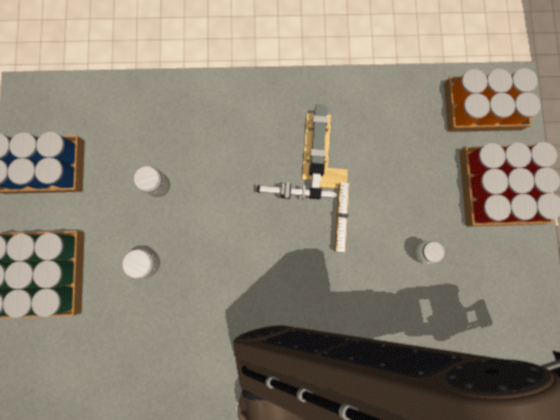

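The scene view shows the stand with its bar (223,240 to 308,215) and the ruler (190,208 to 222,282). The top view shows the bar from (258,189) to (337,193), the ruler from (347,183) to (341,250), and the clip near (343,214). I'll enlarge both.

```bash
python3 - <<'E'
import cv2
a=cv2.imread("pics/top0.png")[95:260,245:360]; cv2.imwrite("pics/topz.png",cv2.resize(a[70:],None,fx=6,fy=6,interpolation=cv2.INTER_CUBIC))
a=cv2.imread("pics/scene0.png")[195:295,180:320]; cv2.imwrite("pics/scz.png",cv2.resize(a,None,fx=5.5,fy=5.5,interpolation=cv2.INTER_CUBIC))
E
```

```text
(no output)
```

View pics/topz.png

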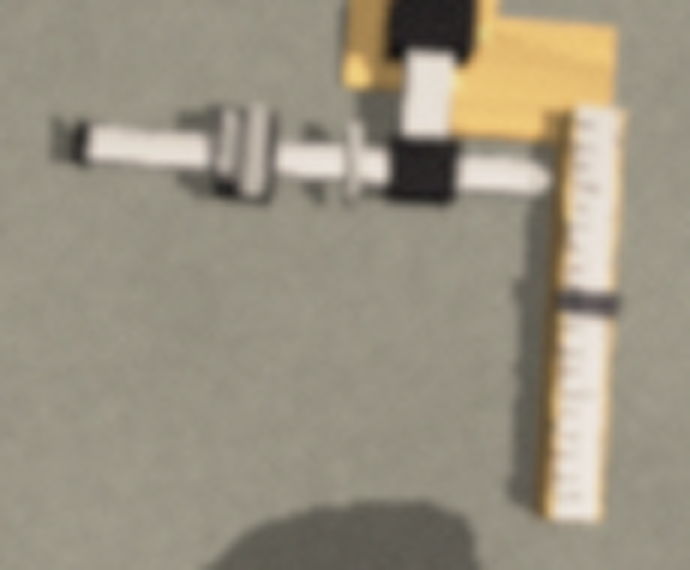

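View pics/scz.png

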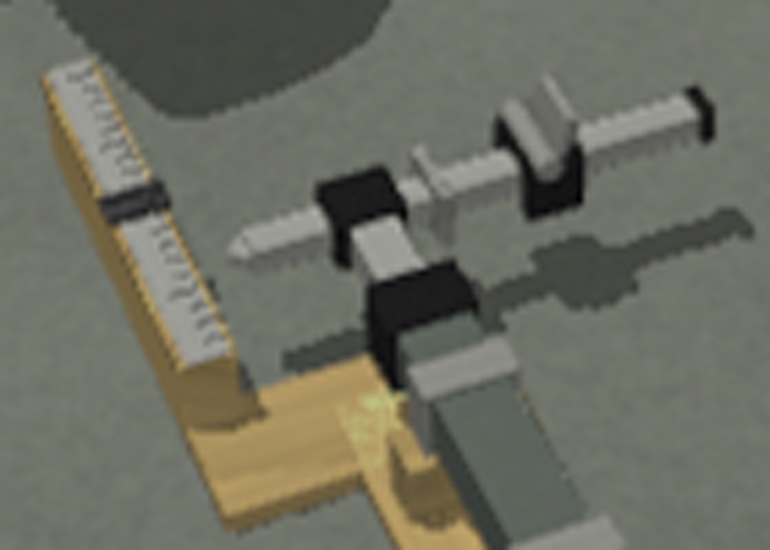

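```bash
cat > h.py <<'E'
import numpy as np, cv2
from scipy.optimize import least_squares
from cell import env
CAL={n:env.get_calibration(n) for n in ("scene","top")}
def proj(n,P):
    c=CAL[n]; T=np.linalg.inv(c["pose"]); q=T[:3,:3]@np.asarray(P,float)+T[:3,3]
    return np.array([c["fx"]*q[0]/q[2]+c["cx"], c["fy"]*q[1]/q[2]+c["cy"]])
def ray(n,uv,z):
    c=CAL[n]; d=c["pose"][:3,:3]@np.array([(uv[0]-c["cx"])/c["fx"],(uv[1]-c["cy"])/c["fy"],1]); o=c["pose"][:3,3]
    return o+d*(z-o[2])/d[2]
def T(u,v): return ((u+.5)/6-.5+245,(v+.5)/6-.5+165)
def S(u,v): return ((u+.5)/5.5-.5+180,(v+.5)/5.5-.5+195)
def c2w(p,P):
    c,s=np.cos(p[2]),np.sin(p[2]); return np.array([p[0]+c*P[0]-s*P[1],p[1]+s*P[0]+c*P[1],P[2]])
E
python3 - <<'E'
from h import *
# name, cam, uv, cradle pt (None x => mark)
O=[("top",T(88,145),(0,159,73)),("top",T(551,179),(0,-62,65)),
("top",T(575,105),(40,-72,53)),("top",T(627,109),(40,-98,53)),("top",T(545,517),(-160,-72,53)),("top",T(602,520),(-160,-98,53)),
("scene",S(229,252),(0,-62,65)),("scene",S(43,73),(-160,-98,53)),("scene",S(93,61),(-160,-72,53)),("scene",S(184,366),(40,-98,53)),("scene",S(234,350),(40,-72,53)),
("scene",S(690,95),(0,159,73))]
def res(p,ret=False):
    r=[]
    for i,(n,uv,P) in enumerate(O):
        off=p[3:5] if n=="top" else p[5:7]
        r.append(proj(n,c2w(p,P))+off-uv)
    return r if ret else np.concatenate(r+[p[3:7]*0.5])
s=least_squares(res,[500,-50,0,0,0,0,0]);print(s.x)
for o,r in zip(O,res(s.x,True)): print(o[0],o[2],r.round(2))
p=s.x
def inv(n,uv,z):
    off=p[3:5] if n=="top" else p[5:7]
    w=ray(n,np.array(uv)-off,z); c,q=np.cos(p[2]),np.sin(p[2]); d=w[:2]-p[:2]
    return np.round([c*d[0]+q*d[1],-q*d[0]+c*d[1]],1), w.round(1)
for a in [(558,301),(588,302),(620,303)]: print("clip",inv("top",T(*a),65))
for a in [(170,190),(135,202),(105,205)]: print("clip s",inv("scene",S(*a),65))
print("ptr",inv("top",T(551,179),65),inv("scene",S(229,252),65))
print("cam top view", inv("top",T(240,150),95), "grip",c2w(p,(0,132,65)))
for n,uv in (("jar?",(432,252)),("short?",(139,263)),("tall?",(148,180))):
    print(n,[ray("top",uv,z).round(0) for z in (80,100,110)])
np.save("p.npy",p)
E
```

```text
[ 6.05948782e+02 -1.10923513e+02 -1.00244466e-01  5.99926643e-01
 -3.53078431e-01  3.10127624e-01 -1.14080020e-01]
top (0, 159, 73) [ 0.04 -0.21]
top (0, -62, 65) [-0.17  0.18]
top (40, -72, 53) [-0.63 -0.1 ]
top (40, -98, 53) [-0.41 -0.12]
top (-160, -72, 53) [0.71 0.1 ]
top (-160, -98, 53) [0.3  0.25]
scene (0, -62, 65) [-0.24  0.93]
scene (-160, -98, 53) [-0.58 -0.26]
scene (-160, -72, 53) [ 0.11 -0.86]
scene (40, -98, 53) [-0.64 -0.08]
scene (40, -72, 53) [ 0.98 -0.61]
scene (0, 159, 73) [0.29 0.9 ]
clip (array([-57.8, -68.9]), array([ 541.5, -173.7,   65. ]))
clip (array([-57.3, -83.2]), array([ 540.6, -188. ,   65. ]))
clip (array([-56.7, -98.4]), array([ 539.7, -203.2,   65. ]))
clip s (array([-48.9, -71.3]), array([ 550.1, -176.9,   65. ]))
clip s (array([-48.1, -87.6]), array([ 549.4, -193.3,   65. ]))
clip s (array([ -51.6, -100.1]), array([ 544.6, -205.3,   65. ]))
ptr (array([  0.5, -62.5]), array([ 600.2, -173.1,   65. ])) (array([ -2.7, -60.5]), array([ 597.3, -170.8,   65. ]))
cam top view (array([-1.6, 87. ]), array([613.1, -24.2,  95. ])) grip [619.15890137  20.41381147  65.        ]
jar? [array([ 429., -432.,   80.]), array([ 429., -424.,  100.]), array([ 429., -420.,  110.])]
short? [array([423., 379.,  80.]), array([423., 372., 100.]), array([423., 368., 110.])]
tall? [array([654., 358.,  80.]), array([650., 352., 100.]), array([648., 348., 110.])]
```

```bash
cat >> h.py <<'E'
from scipy.spatial.transform import Rotation as R
def tool():
    s=env.state(); return s, R.from_euler("xyz",s["tcp_rot"]), np.array(s["eef_pos"])
def need(Pt,yaw,sign=None):
    s,r,e=tool(); M=r.as_matrix()
    best=None
    for sg in (1,-1):
        z=sg*np.array([np.cos(yaw),np.sin(yaw),0]); x=np.array([0,0,-1.]); y=np.cross(z,x)
        d=(R.from_matrix(M).inv()*R.from_matrix(np.c_[x,y,z])).as_rotvec()
        if best is None or np.linalg.norm(d)<np.linalg.norm(best[0]): best=(d,sg)
    dw=np.array(Pt)-e
    print("t",round(s["t"],3),"pos",e.round(1),"F",s["ft_force"].round(1),"open",round(s["opening"]*95.1,1))
    print("tool axes\n",M.T.round(3)); print("shift now",(M.T@dw).round(1),"turn",best[0].round(3),best[1],"j",s["joints"].round(2))
    Rf=M@R.from_rotvec(best[0]).as_matrix(); print("shift after turn",(Rf.T@dw).round(1))
E
python3 - <<'E'
from h import *
p=np.load("p.npy"); g=c2w(p,(0,132,0)); need((g[0],g[1],200),p[2])
E
```

```text
t 0.1 pos [ 163.6 -603.   239.2] F [ 0.4 -0.3  0.5] open 95.4
tool axes
 [[-0.     0.001 -1.   ]
 [ 0.965  0.262  0.   ]
 [ 0.262 -0.965 -0.001]]
shift now [  39.7  602.9 -482.4] turn [-1.206e+00 -1.000e-03 -1.000e-03] 1 j [-1.41  0.49  1.56  0.    1.09 -0.11]
shift after turn [ 39.2 665.9 390.9]
```

Call:
step_arm:
  rows:
    - [5,50,0,-0.15,0,0]
    - [5,50,0,-0.15,0,0]
    - [0,50,0,-0.15,0,0]
    - [0,50,0,-0.15,0,0]
    - [0,50,0,-0.15,0,0]
    - [0,50,0,-0.15,0,0]
    - [0,50,0,-0.15,0,0]
    - [0,50,0,-0.15,0,0]
  grip: 95

```text
t: 1.1
eef_pos: [430.3, -326.7, 225.7]
tcp_rot: [2.111, 1.566, 2.038]
ft_force: [0.3, 0.0, 0.1]
opening: 0.997
```

```bash
python3 - <<'E'
from h import *
p=np.load("p.npy"); g=c2w(p,(0,132,0)); need((g[0],g[1],200),p[2])
E
```

```text
t 1.1 pos [ 430.3 -326.7  225.7] F [0.3 0.  0.1] open 94.8
tool axes
 [[-0.002  0.005 -1.   ]
 [ 0.073  0.997  0.005]
 [ 0.997 -0.073 -0.003]]
shift now [ 26.9 359.8 163.2] turn [ 0.027 -0.003 -0.005] 1 j [-0.77  0.39  1.78  0.    0.98 -0.7 ]
shift after turn [ 25.7 364.3 153.2]
```

Call:
step_arm:
  rows:
    - [3,52,22,0.027,0,0]
    - [3,52,22,0,0,0]
    - [3,52,22,0,0,0]
    - [3,52,22,0,0,0]
    - [3,52,22,0,0,0]
    - [3,52,22,0,0,0]
    - [3,52,22,0,0,0]
    - [0,0,0,0,0,0]

```text
t: 2.1
eef_pos: [622.5, 36.6, 203.7]
tcp_rot: [2.384, 1.564, 2.288]
ft_force: [-0.5, -0.6, 0.2]
opening: 0.999
```

```bash
python3 - <<'E'
from h import *
p=np.load("p.npy"); g=c2w(p,(0,132,0)); need((g[0],g[1],200),p[2])
im=env.read_camera("scene")[:,:,::-1]; cv2.imwrite("pics/s1.png",cv2.resize(im[130:300,150:370],None,fx=3.5,fy=3.5,interpolation=cv2.INTER_CUBIC))
E
```

```text
t 2.1 pos [622.5  36.6 203.7] F [-0.5 -0.6  0.2] open 95.0
tool axes
 [[-0.005  0.005 -1.   ]
 [ 0.095  0.995  0.005]
 [ 0.995 -0.095 -0.005]]
shift now [  3.6 -16.4  -1.7] turn [ 0.005 -0.005 -0.005] 1 j [-0.05  0.53  1.6   0.01  1.02  0.04]
shift after turn [  3.7 -16.4  -1.7]
```

View pics/s1.png

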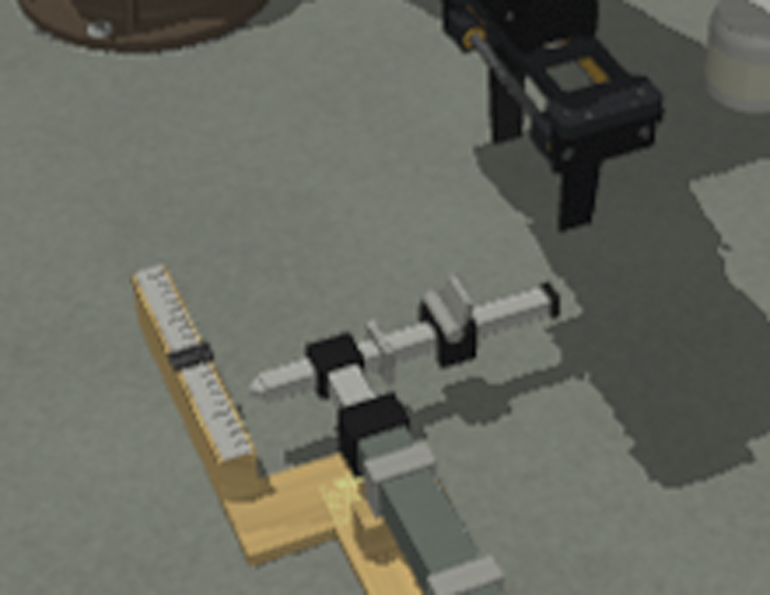

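The gripper stands above and about 16 mm beyond the cap end. I'll correct that and go down to z 120, then check.

Call:
step_arm:
  rows:
    - [4,-16,-2,0.005,-0.005,-0.005]
    - [40,0,0,0,0,0]
    - [35,0,0,0,0,0]
    - [0,0,0,0,0,0]

```text
t: 2.65
eef_pos: [615.8, 11.3, 123.3]
tcp_rot: [-1.385, 1.568, -1.493]
ft_force: [-0.2, -0.1, 0.1]
opening: 1.0
```

```bash
python3 - <<'E'
from h import *
p=np.load("p.npy"); g=c2w(p,(0,132,0)); need((g[0],g[1],71),p[2])
im=env.read_camera("scene")[:,:,::-1]; cv2.imwrite("pics/s2.png",cv2.resize(im[130:300,150:370],None,fx=3.5,fy=3.5,interpolation=cv2.INTER_CUBIC))
s,r,e=tool(); 
for d in (0,25): print(proj("scene",e-[0,0,d])*3.5-np.array([150,130])*3.5)
E
```

```text
t 2.65 pos [615.8  11.3 123.3] F [-0.2 -0.1  0.1] open 95.1
tool axes
 [[ 0.    -0.002 -1.   ]
 [ 0.108  0.994 -0.002]
 [ 0.994 -0.108  0.   ]]
shift now [52.3  9.6  2.3] turn [-0.008  0.     0.002] 1 j [-0.09  0.61  1.7  -0.    0.84  0.02]
shift after turn [52.3  9.4  2.4]
[496.70317543 247.50431664]
[495.95415484 274.67321014]
```

View pics/s2.png

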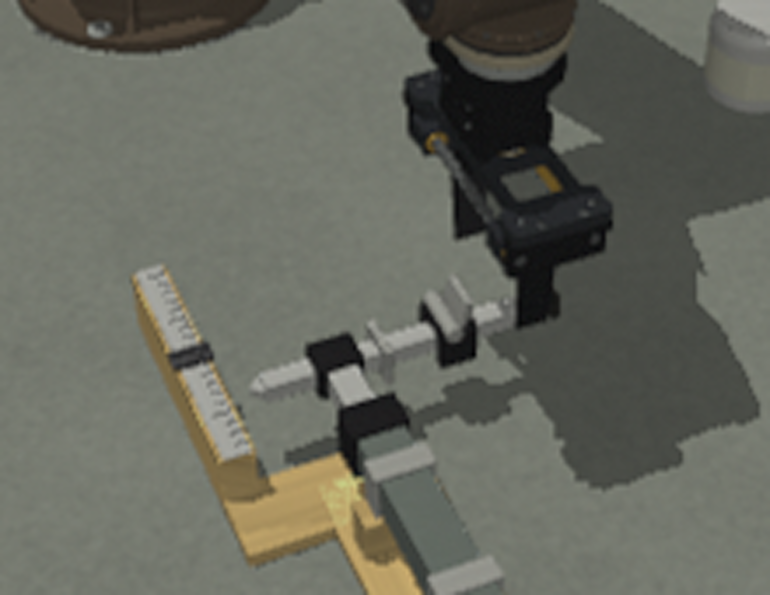

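Call:
step_arm:
  rows:
    - [0,9,2,-0.008,0,0.002]
    - [0,0,0,0,0,0]
    - [26,0,0,0,0,0]
    - [20,0,0,0,0,0]
    - [0,0,0,0,0,0]

```text
t: 3.32
eef_pos: [622.5, 19.6, 84.3]
tcp_rot: [-0.006, 1.558, -0.106]
ft_force: [-0.1, -0.2, 0.3]
opening: 1.0
```

```bash
python3 - <<'E'
from h import *
p=np.load("p.npy"); g=c2w(p,(0,132,0)); need((g[0],g[1],71),p[2])
im=env.read_camera("scene")[:,:,::-1]; cv2.imwrite("pics/s3.png",cv2.resize(im[170:290,180:320],None,fx=5,fy=5,interpolation=cv2.INTER_CUBIC))
E
```

```text
t 3.325 pos [622.5  19.6  84.3] F [-0.1 -0.2  0.3] open 95.1
tool axes
 [[ 0.012 -0.001 -1.   ]
 [ 0.1    0.995 -0.   ]
 [ 0.995 -0.1    0.013]]
shift now [13.2  0.5 -3.6] turn [0.    0.013 0.   ] 1 j [-0.07  0.67  1.71 -0.    0.75  0.03]
shift after turn [13.3  0.5 -3.4]
```

View pics/s3.png

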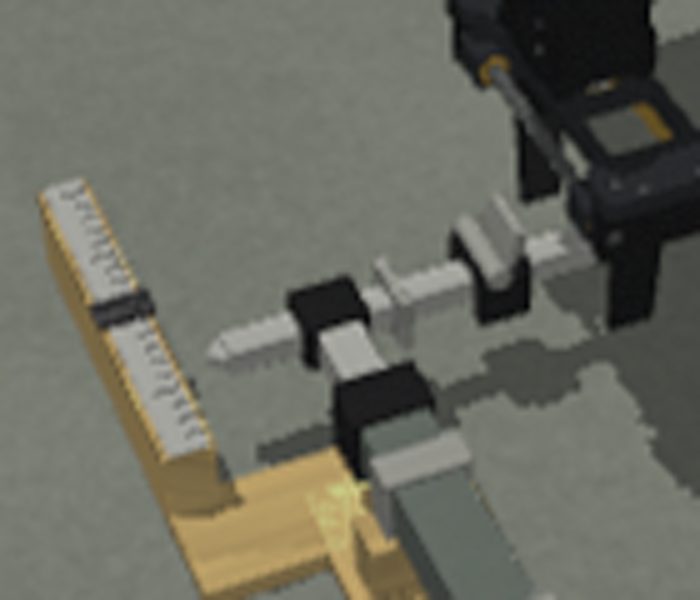

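The fingers straddle the bar between the cam and the cap. I'll lower the rest and close.

Call:
step_arm:
  rows:
    - [13,0,-3,0,0.013,0]
    - [0,0,0,0,0,0]
    - [0,0,0,0,0,0]

```text
t: 3.75
eef_pos: [620.7, 19.9, 73.4]
tcp_rot: [-0.006, 1.568, -0.106]
ft_force: [0.3, -0.6, 0.1]
opening: 0.998
```

Call:
step_arm:
  rows:
    - [0,0,0,0,0,0]
    - [0,0,0,0,0,0]
    - [0,0,0,0,0,0]
    - [0,0,0,0,0,0]
    - [0,0,0,0,0,0]
  grip: 10

```text
t: 4.38
eef_pos: [621.0, 19.9, 74.1]
tcp_rot: [0.01, 1.567, -0.089]
ft_force: [0.2, 0.0, 0.0]
opening: 0.527
```

```bash
python3 - <<'E'
from h import *
p=np.load("p.npy"); g=c2w(p,(0,132,0)); need((g[0],g[1],71),p[2])
for n in ("scene","top"):
  im=env.read_camera(n)[:,:,::-1]; a=im[170:290,180:320] if n=="scene" else im[150:260,245:365]
  cv2.imwrite(f"pics/{n}4.png",cv2.resize(a,None,fx=5,fy=5,interpolation=cv2.INTER_CUBIC))
E
```

```text
t 4.375 pos [621.   19.9  74.1] F [0.2 0.  0. ] open 50.1
tool axes
 [[ 0.004 -0.    -1.   ]
 [ 0.099  0.995  0.   ]
 [ 0.995 -0.099  0.004]]
shift now [ 3.   0.4 -1.9] turn [ 0.001  0.004 -0.   ] 1 j [-0.07  0.68  1.71 -0.    0.74  0.03]
shift after turn [ 3.1  0.4 -1.9]
```

View pics/scene4.png

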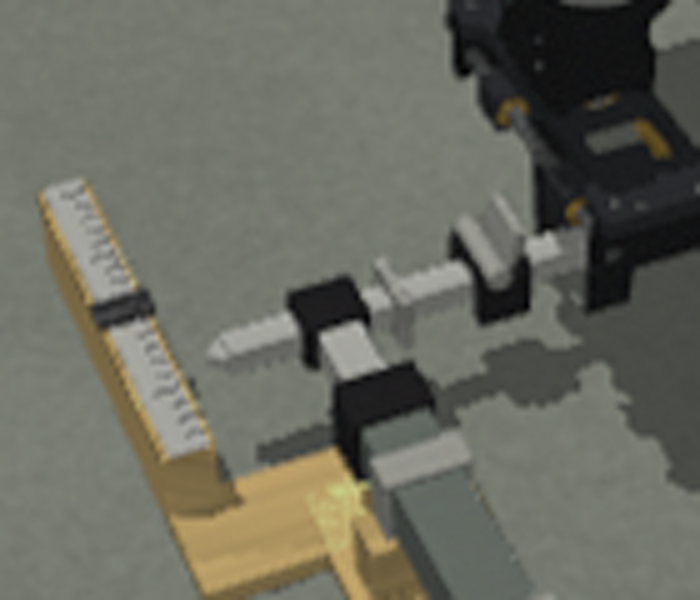

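View pics/top4.png

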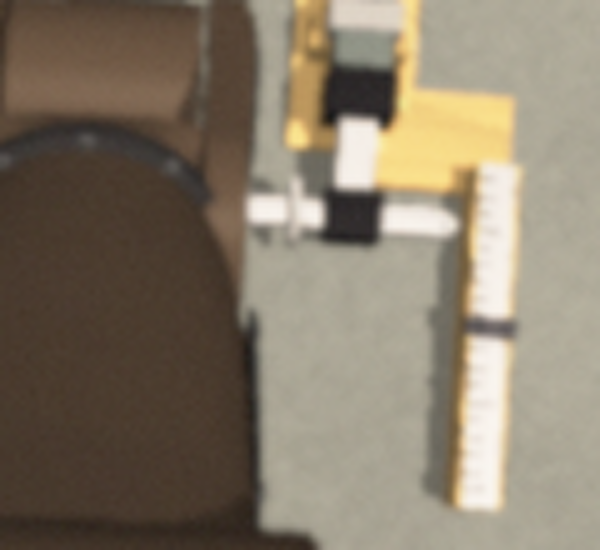

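Pointer and clip are visible in both views: top at (457,223) and (490,326), scene at (210,355) and (122,308). The fingers are still closing, half way so far.

Call:
step_arm:
  rows:
    - [3,0,-2,0,0.004,0]
    - [0,0,0,0,0,0]
    - [0,0,0,0,0,0]
    - [0,0,0,0,0,0]
    - [0,0,0,0,0,0]
    - [0,0,0,0,0,0]
    - [0,0,0,0,0,0]
    - [0,0,0,0,0,0]

```text
t: 5.48
eef_pos: [619.4, 20.0, 70.8]
tcp_rot: [0.368, 1.57, 0.268]
ft_force: [1.3, 0.0, -0.8]
opening: 0.166
```

```bash
python3 - <<'E'
from h import *
p=np.load("p.npy"); g=c2w(p,(0,132,0)); need((g[0],g[1],71),p[2])
E
```

```text
t 5.475 pos [619.4  20.   70.8] F [ 1.3  0.  -0.8] open 15.8
tool axes
 [[ 0.001  0.    -1.   ]
 [ 0.1    0.995  0.   ]
 [ 0.995 -0.1    0.001]]
shift now [-0.2  0.3 -0.3] turn [ 0.     0.001 -0.   ] 1 j [-0.07  0.69  1.72  0.    0.74  0.03]
shift after turn [-0.2  0.3 -0.3]
```

Gripped, opening 15.8 mm. I'll pull most of the way and then measure.

Call:
step_arm:
  rows:
    - [0,0,-10,0,0,0]
    - [0,0,-12,0,0,0]
    - [0,0,-12,0,0,0]
    - [0,0,-8,0,0,0]
    - [0,0,0,0,0,0]
    - [0,0,0,0,0,0]

```text
t: 6.22
eef_pos: [581.1, 24.1, 70.8]
tcp_rot: [0.068, 1.559, -0.032]
ft_force: [5.0, 0.6, -4.2]
opening: 0.162
```

```bash
cat > look.py <<'E'
from h import *
import sys
k=sys.argv[1]
p=np.load("p.npy"); g=c2w(p,(0,132,0)); need((g[0],g[1],71),p[2])
for n in ("scene","top"):
  im=env.read_camera(n); np.save(f"pics/{n}_{k}.npy",im); im=im[:,:,::-1]
  a=im[185:255,180:270] if n=="scene" else im[175:245,290:360]
  cv2.imwrite(f"pics/{n}_{k}.png",cv2.resize(a,None,fx=8,fy=8,interpolation=cv2.INTER_CUBIC))
E
python3 look.py a
```

```text
t 6.225 pos [581.1  24.1  70.8] F [ 5.   0.6 -4.2] open 15.4
tool axes
 [[ 0.012 -0.    -1.   ]
 [ 0.1    0.995  0.001]
 [ 0.995 -0.1    0.012]]
shift now [ 0.2  0.2 38.3] turn [-0.     0.012 -0.001] 1 j [-0.07  0.64  1.82  0.    0.66  0.03]
shift after turn [-0.2  0.2 38.3]
```

View pics/scene_a.png

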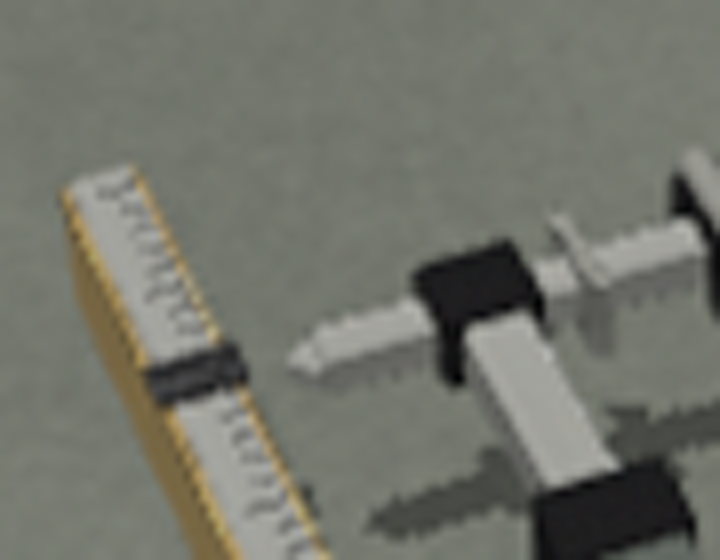

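View pics/top_a.png

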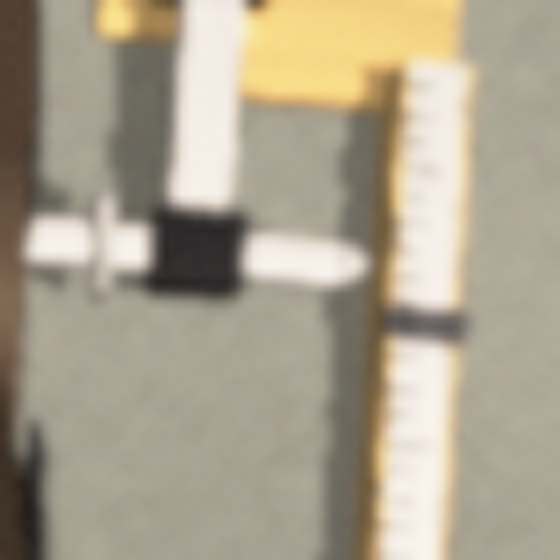

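The top view says the pointer is about 20 mm short of the clip, while the scene view says much less. The clip's visible top may sit lower than 65 mm. I'll triangulate it from sharper zooms.

```bash
python3 - <<'E'
import cv2,numpy as np
s=np.load("pics/scene_a.npy")[:,:,::-1][215:245,190:225]; t=np.load("pics/top_a.npy")[:,:,::-1][200:225,320:355]
cv2.imwrite("pics/zs.png",cv2.resize(s,None,fx=20,fy=20,interpolation=cv2.INTER_NEAREST))
cv2.imwrite("pics/zt.png",cv2.resize(t,None,fx=20,fy=20,interpolation=cv2.INTER_NEAREST))
E
```

```text
(no output)
```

View pics/zs.png

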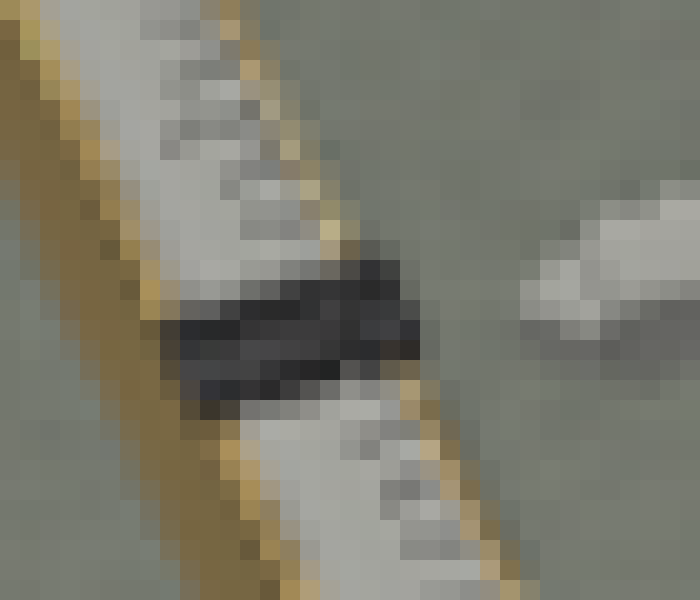

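View pics/zt.png

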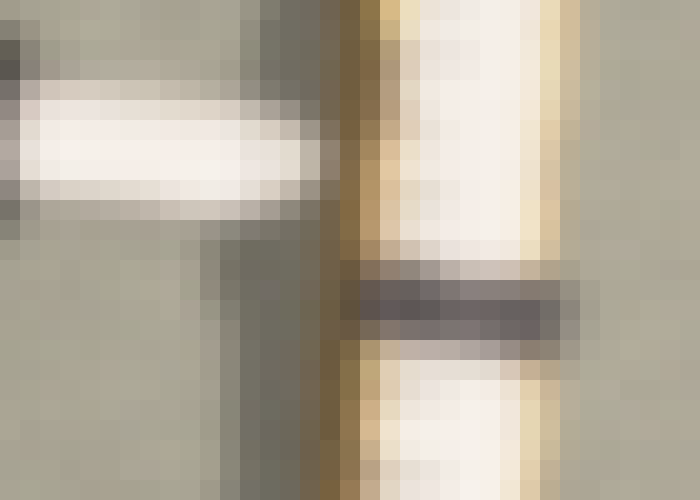

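```bash
cat > tri.py <<'E'
from h import *
def tri(s,t):
    f=lambda X: np.r_[proj("scene",X)-s,proj("top",X)-t]
    r=least_squares(f,[550,-180,60]); return r.x.round(1), r.fun.round(2)
zs=lambda u,v:(u/20+190-.5,v/20+215-.5); zt=lambda u,v:(u/20+320-.5,v/20+200-.5)
p=np.load("p.npy")
def cr(X): 
    c,q=np.cos(p[2]),np.sin(p[2]);d=X[:2]-p[:2];return np.round([c*d[0]+q*d[1],-q*d[0]+c*d[1],X[2]],1)
if __name__=="__main__":
  for n,s,t in (("clipC",zs(290,330),zt(460,312)),("clip near end",zs(405,300),zt(355,308)),("ptr",zs(525,305),zt(325,155)),("clip far",zs(175,345),zt(575,320)),
   ("rul near far-corner",S(93,61),T(545,517)),("rul",S(43,73),T(602,520)),("rul",S(184,366),T(627,109)),("rul",S(234,350),T(575,105)),("ptr0",S(229,252),T(551,179)),("cap0",S(690,95),T(88,145))):
    X,f=tri(s,t); print(n,X,cr(X),f)
E
python3 tri.py
```

```text
clipC [ 541.8 -190.3   58.6] [-55.9 -85.4  58.6] [-0.08 -0.   -0.09 -0.04]
clip near end [ 542.9 -175.6   57.3] [-56.3 -70.7  57.3] [-0.03 -0.   -0.04 -0.02]
ptr [ 563.9 -169.1   71.3] [-36.  -62.1  71.3] [-0.38 -0.   -0.41 -0.18]
clip far [ 540.3 -205.2   62.1] [ -55.9 -100.4   62.1] [-0.4  -0.01 -0.44 -0.18]
rul near far-corner [ 440.8 -166.6   51.5] [-158.7  -71.9   51.5] [0.03 0.   0.03 0.01]
rul [ 439.2 -191.9   54.1] [-157.8  -97.3   54.1] [-0.42 -0.02 -0.44 -0.18]
rul [ 637.4 -212.5   54.6] [ 41.5 -97.9  54.6] [-0.77 -0.01 -0.9  -0.38]
rul [ 639.5 -189.3   53.6] [ 41.2 -74.6  53.6] [-0.25 -0.   -0.28 -0.12]
ptr0 [ 601.1 -172.7   69.8] [  1.4 -62.   69.8] [-0.46 -0.   -0.52 -0.22]
cap0 [622.   46.3  76.8] [  0.2 158.   76.8] [-0.27  0.03 -0.28 -0.14]
```

Triangulation puts the clip at cradle x ≈ -56 (z ≈ 58) and the pointer at ≈ -36, so about 20 mm remain. The top view alone gives 20.9 mm.

Call:
step_arm:
  rows:
    - [0,0,-10,0,0.006,0]
    - [0,0,-6,0,0.006,0]
    - [0,0,-3,0,0,0]
    - [0,0,0,0,0,0]
    - [0,0,0,0,0,0]

```text
t: 6.95
eef_pos: [566.9, 25.6, 70.8]
tcp_rot: [0.135, 1.562, 0.034]
ft_force: [5.1, 0.0, -4.4]
opening: 0.166
```

Call:
step_arm:
  rows:
    - [0,0,0,0,0,0]
    - [0,0,0,0,0,0]

```text
t: 7.2
eef_pos: [568.6, 25.4, 70.8]
tcp_rot: [0.109, 1.559, 0.009]
ft_force: [5.5, 0.1, -4.3]
opening: 0.168
```

```bash
python3 look.py b; python3 - <<'E'
import cv2,numpy as np
s=np.load("pics/scene_b.npy")[:,:,::-1][215:245,190:225]; t=np.load("pics/top_b.npy")[:,:,::-1][200:225,320:355]
cv2.imwrite("pics/zsb.png",cv2.resize(s,None,fx=20,fy=20,interpolation=cv2.INTER_NEAREST))
cv2.imwrite("pics/ztb.png",cv2.resize(t,None,fx=20,fy=20,interpolation=cv2.INTER_NEAREST))
E
```

```text
t 7.2 pos [568.6  25.4  70.8] F [ 5.5  0.1 -4.3] open 16.0
tool axes
 [[ 0.012  0.    -1.   ]
 [ 0.1    0.995  0.001]
 [ 0.995 -0.1    0.012]]
shift now [ 0.4  0.1 50.8] turn [-0.     0.012 -0.001] 1 j [-0.07  0.63  1.86  0.    0.64  0.03]
shift after turn [-0.2  0.1 50.8]
```

View pics/zsb.png

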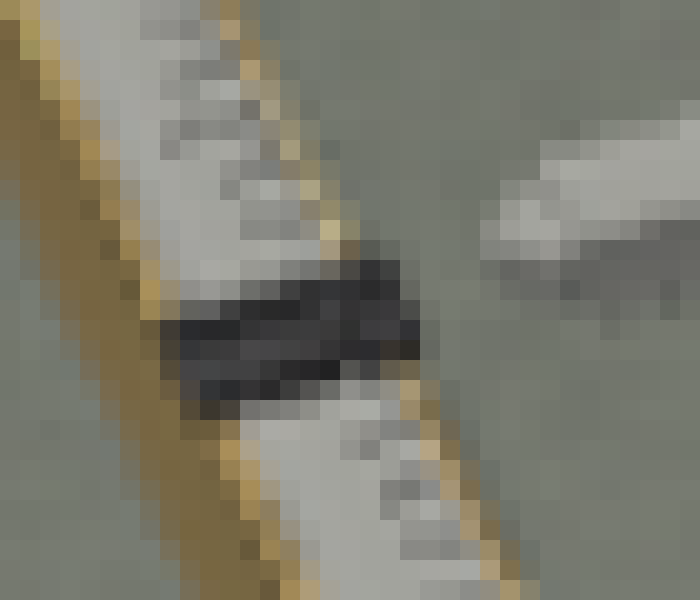

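View pics/ztb.png

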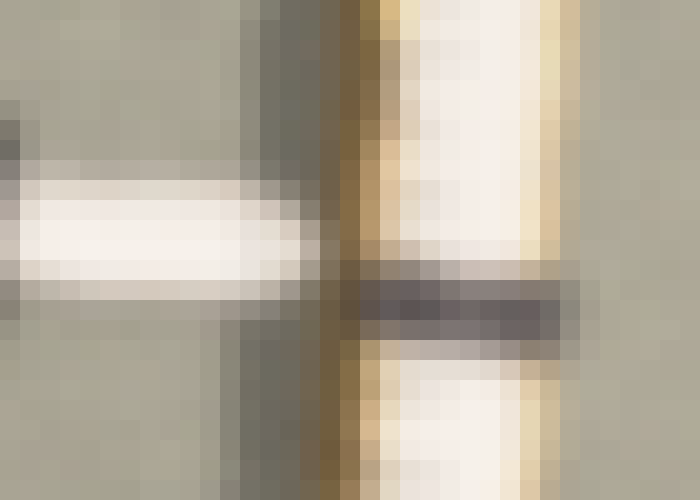

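The pointer now sits at row ≈243 against the clip at ≈300 in the 20x top zoom, so about 7.5 mm remains. I'll get a sub-pixel estimate from intensity centroids.

```bash
cat > meas.py <<'E'
from h import *
import sys
def cent(col,rows,bright):
    b=np.median(np.r_[col[:2],col[-2:]]) ; w=np.clip((col-b) if bright else (b-col),8,None)-8
    return (w*rows).sum()/w.sum()
def meas(im,v0,verbose=True):
    g=im.astype(float).sum(2)/3; p=np.load("p.npy"); c,q=np.cos(p[2]),np.sin(p[2])
    cr=lambda w:(c*(w[0]-p[0])+q*(w[1]-p[1]), -q*(w[0]-p[0])+c*(w[1]-p[1]))
    # clip
    r=np.arange(211,220); C=[cr(ray("top",(u,cent(g[r,u],r,False)),59)) for u in range(340,346)]
    rb=np.arange(v0-5,v0+6); B=[cr(ray("top",(u,cent(g[rb,u],rb,True)),z)) for u in range(322,330) for z in (73,)]
    C=np.array(C);B=np.array(B); print("clip x",C[:,0].round(1),C[:,1].round(0)); print("bar x",B[:,0].round(1),B[:,1].round(0))
    f=np.polyfit(B[:,1],B[:,0],1); print("slopes bar",f[0].round(3)," bar mean",B[:,0].mean().round(2),"clip mean",C[:,0].mean().round(2),"ptr-mark",(B[:,0].mean()-C[:,0].mean()).round(2))
if __name__=="__main__":
    k,v=sys.argv[1],int(sys.argv[2]); meas(np.load(f"pics/top_{k}.npy"),v)
E
python3 meas.py a 207; python3 meas.py b 211
```

```text
clip x [-55.2 -55.6 -55.9 -56.1 -56.2 -56.4] [-78. -81. -84. -87. -90. -93.]
bar x [-37.6 -37.4 -37.2 -37.3 -37.4 -37.5 -37.9 -38.1] [-24. -27. -30. -32. -35. -38. -41. -44.]
slopes bar 0.028  bar mean -37.55 clip mean -55.89 ptr-mark 18.33
clip x [-55.2 -55.6 -55.8 -56.1 -56.2 -56.3] [-78. -81. -84. -87. -90. -93.]
bar x [-50.4 -50.5 -50.8 -50.8 -50.5 -50.2 -50.1 -50.1] [-25. -28. -30. -33. -36. -39. -42. -45.]
slopes bar -0.026  bar mean -50.44 clip mean -55.87 ptr-mark 5.43
```

```bash
python3 - <<'E'
from h import *
g=np.load("pics/top_b.npy").astype(float)
p=np.load("p.npy"); c,q=np.cos(p[2]),np.sin(p[2])
cr=lambda w:np.round((c*(w[0]-p[0])+q*(w[1]-p[1]), -q*(w[0]-p[0])+c*(w[1]-p[1])),2)
r=g[:,:,0]
print("far end cols 341-348 rows 178-190"); print(r[178:190,341:349].astype(int))
print("near end rows 244-256 cols 336-346"); print(r[244:256,336:346].astype(int))
print("clip"); print(r[209:221,336:350].astype(int))
print("bar tip"); print(r[204:221,326:340].astype(int))
E
```

```text
far end cols 341-348 rows 178-190
[[243 243 242 242 241 233 208 179]
 [244 243 244 243 241 233 210 179]
 [245 245 245 243 242 233 206 180]
 [246 245 245 245 243 233 204 179]
 [242 244 245 245 243 233 213 192]
 [235 242 243 243 243 239 231 220]
 [229 237 239 242 243 242 240 231]
 [219 222 230 237 243 243 240 230]
 [228 229 233 239 242 242 239 225]
 [236 239 241 242 243 242 234 219]
 [228 236 240 241 243 241 231 210]
 [215 227 232 239 243 242 235 213]]
near end rows 244-256 cols 336-346
[[173 207 229 238 239 244 247 247 243 217]
 [180 218 235 241 242 245 247 247 242 218]
 [188 227 240 244 243 245 247 248 241 215]
 [201 229 236 237 235 237 245 247 241 211]
 [212 234 238 240 238 241 246 246 242 210]
 [215 238 243 246 246 246 248 247 241 215]
 [212 235 242 243 244 245 245 245 239 213]
 [187 210 221 224 223 224 228 231 223 200]
 [166 174 181 184 186 188 192 196 194 181]
 [166 168 168 173 173 173 175 176 176 171]
 [168 166 167 170 171 173 171 173 171 168]
 [170 171 168 168 171 172 173 172 170 168]]
clip
[[111 130 178 220 227 231 239 244 246 245 239 216 186 175]
 [115 132 181 219 229 234 240
[... 932 characters left out ...]
3 223 222 220 215 189 159 135 118 111 130 178 220]
 [240 240 240 239 239 235 223 207 176 134 115 132 181 219]
 [245 245 245 244 244 241 232 228 216 168 127 131 183 220]
 [247 247 247 247 246 244 235 234 228 187 134 126 166 195]
 [242 243 243 243 243 241 234 226 211 164 126 109 127 145]
 [211 212 213 214 216 211 202 187 159 129 112  99 100 105]
 [169 169 171 171 169 158 146 134 121 113 106  95  94  97]
 [164 167 166 167 161 140 120 114 110 111 108 104 121 129]
 [170 169 170 168 161 138 115 109 110 111 109 120 171 195]
 [172 173 170 169 161 138 117 108 109 110 109 132 193 225]
 [172 172 171 169 162 137 114 109 110 112 111 133 188 222]
 [172 171 170 167 161 135 115 108 108 109 112 140 204 231]]
```

Call:
step_arm:
  rows:
    - [0,0,-5,0,0,0]
    - [0,0,-3,0,0,0]
    - [0,0,-1,0,0,0]
    - [0,0,-1,0,0,0]

```text
t: 7.8
eef_pos: [562.5, 26.0, 70.7]
tcp_rot: [0.079, 1.552, -0.022]
ft_force: [6.8, -0.5, -5.2]
opening: 0.166
```

```bash
python3 look.py c; python3 - <<'E'
from h import *
r=np.load("pics/top_c.npy")[:,:,0].astype(int)
print(r[208:222,330:347])
print(proj("top",(542,-170,65)),proj("top",(542-3.8*1,-170-38,65)))
s=env.state(); print(s["eef_pos"],s["t"])
E
```

```text
t 7.8 pos [562.5  26.   70.7] F [ 6.8 -0.5 -5.2] open 15.8
tool axes
 [[ 0.019 -0.    -1.   ]
 [ 0.1    0.995  0.001]
 [ 0.995 -0.1    0.019]]
shift now [ 0.8  0.1 56.9] turn [-0.     0.019 -0.001] 1 j [-0.07  0.62  1.88  0.    0.62  0.03]
shift after turn [-0.3  0.1 56.9]
[[171 163 138 116 109 108 112 125 173 225 238 241 243 244 246 244 237]
 [172 164 140 115 110 109 111 129 178 219 227 230 239 244 246 245 238]
 [184 175 150 122 111 110 111 130 181 219 229 233 241 244 246 246 239]
 [220 208 181 151 125 113 113 130 181 220 232 239 243 245 246 246 241]
 [237 232 219 197 160 127 109 125 162 195 208 222 233 239 241 240 234]
 [243 242 237 231 206 157 120 109 129 146 146 161 186 201 205 205 195]
 [246 245 243 240 226 181 130  99 100 105 105 112 127 137 136 135 132]
 [244 242 240 233 215 170 125  99  94  97  93  95 103 110 107 101 101]
 [219 217 215 194 164 133 114 106 119 128 121 118 124 123 116 109 105]
 [176 167 157 140 122 113 107 121 171 194 189 184 183 174 165 152 138]
 [162 140 119 113 110 111 109 131 191 223 229 230 229 228 225 214 196]
 [161 135 113 108 109 110 111 132 190 222 231 236 240 244 243 237 225]
 [160 135 113 108 108 111 112 138 204 230 237 240 242 246 246 241 229]
 [159 137 113 108 108 111 110 143 212 239 244 244 245 246 246 241 229]]
[335.68139154 214.96450389] [349.02182574 215.91884681]
[562.48133113  26.02251445  70.74694512] 7.9
```

View pics/top_c.png

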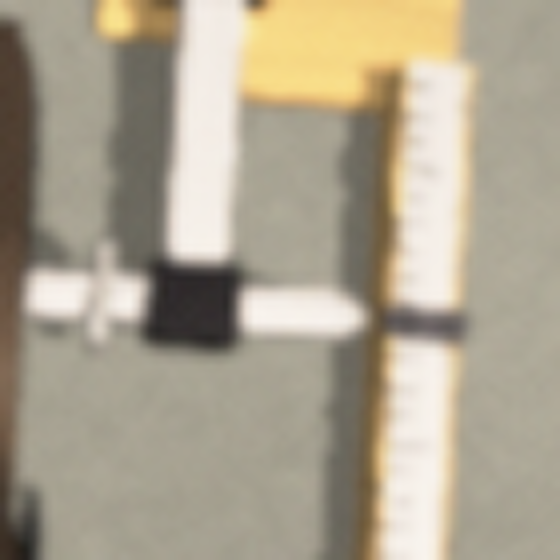

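View pics/scene_c.png

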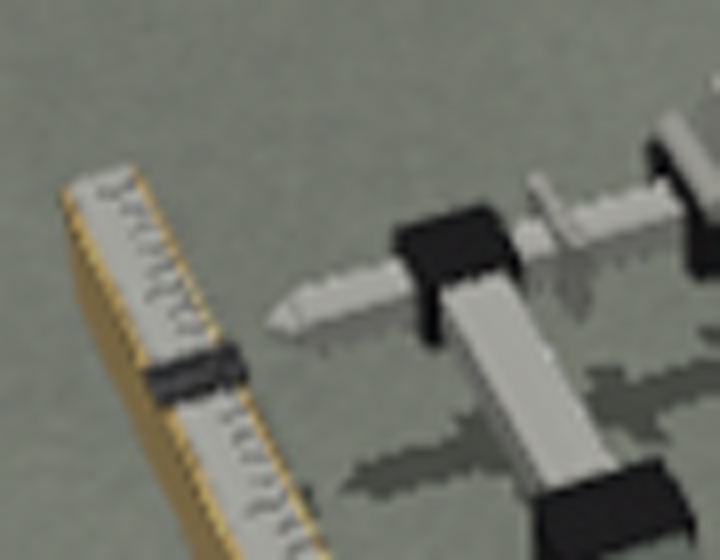

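The top view has the pointer tip at row 214.1 (214.6 extrapolated to the clip's column) and the clip centre at ≈215.0. With the height correction that is within about 0.5 mm. I'll hold here for stage 1 and counter the sag.

Call:
step_arm:
  rows:
    - [0,0,-1,0,0,0]
    - [0,0,-1,0,0,0]
    - [0,0,-1,0,0,0]

```text
t: 8.28
eef_pos: [562.4, 26.0, 70.7]
tcp_rot: [0.066, 1.547, -0.035]
ft_force: [6.7, -0.4, -4.5]
opening: 0.168
```

```bash
cat > st.py <<'E'
from h import *
p=np.load("p.npy"); s,r,e=tool(); c,q=np.cos(p[2]),np.sin(p[2]); d=e[:2]-p[:2]
print("t",round(s["t"],2),"cradle x",round(c*d[0]+q*d[1],2),"y",round(-q*d[0]+c*d[1],2),"z",e[2].round(1),"F",s["ft_force"].round(1),"open",round(s["opening"]*95.1,1),"qv",np.abs(s["qvel"]).max().round(3))
E
python3 st.py
```

```text
t 8.28 cradle x -57.03 y 131.9 z 70.7 F [ 6.7 -0.4 -4.5] open 16.0 qv 0.021
```

Call:
step_arm:
  rows:
    - [0,0,-1,0,0.004,0]
    - [0,0,-1,0,0.004,0]
    - [0,0,-1,0,0.004,0]
  grip: 17.5

```text
t: 8.65
eef_pos: [562.7, 25.9, 70.9]
tcp_rot: [0.086, 1.553, -0.014]
ft_force: [5.7, 0.4, -4.8]
opening: 0.182
```

```bash
python3 st.py; python3 look.py d; python3 - <<'E'
from h import *
r=np.load("pics/top_d.npy")[:,:,0].astype(float)
for u in (334,335): 
  w=np.clip(r[209:219,u]-112,0,None); print(u,(w*np.arange(209,219)).sum()/w.sum())
r=np.load("pics/top_c.npy")[:,:,0].astype(float)
for u in (334,335): 
  w=np.clip(r[209:219,u]-112,0,None); print(u,(w*np.arange(209,219)).sum()/w.sum())
E
```

```text
t 8.65 cradle x -56.77 y 131.85 z 70.9 F [ 5.7  0.4 -4.8] open 17.3 qv 0.024
t 8.65 pos [562.7  25.9  70.9] F [ 5.7  0.4 -4.8] open 17.3
tool axes
 [[ 0.018 -0.    -1.   ]
 [ 0.099  0.995  0.002]
 [ 0.995 -0.099  0.018]]
shift now [ 0.9  0.1 56.8] turn [ 0.001  0.018 -0.002] 1 j [-0.07  0.62  1.87  0.    0.62  0.03]
shift after turn [-0.1  0.2 56.8]
334 213.56164383561645
335 213.54228855721394
334 214.0184331797235
335 214.11904761904762
```

Loosening to 17.3 mm let the leg spring back about 1.4 mm, with the bar now resting on the outer finger. I'll compensate and slide towards the cam.

Call:
step_arm:
  rows:
    - [0,-4,-2,0,0.004,0]
    - [0,-6,-2,0,0.004,0]
    - [0,-6,-1,0,0.004,0]
    - [0,-2,-1,0,0.004,0]

```text
t: 9.25
eef_pos: [561.1, 9.2, 72.8]
tcp_rot: [0.203, 1.554, 0.105]
ft_force: [6.6, 4.0, -1.2]
opening: 0.188
```

```bash
python3 st.py; python3 look.py e; cat > tip.py <<'E'
from h import *
import sys
r=np.load(f"pics/top_{sys.argv[1]}.npy")[:,:,0].astype(float)
for u in (334,335): 
  w=np.clip(r[209:219,u]-112,0,None); print(u,(w*np.arange(209,219)).sum()/w.sum())
E
python3 tip.py e
```

```text
t 9.25 cradle x -56.6 y 115.07 z 72.8 F [ 6.6  4.  -1.2] open 17.9 qv 0.031
t 9.25 pos [561.1   9.2  72.8] F [ 6.6  4.  -1.2] open 17.9
tool axes
 [[ 0.016  0.002 -1.   ]
 [ 0.098  0.995  0.003]
 [ 0.995 -0.099  0.016]]
shift now [ 2.8 16.8 56.6] turn [ 0.002  0.016 -0.003] 1 j [-0.1   0.62  1.88  0.01  0.63 -0.01]
shift after turn [ 1.8 16.9 56.6]
334 213.50323974082073
335 213.4660633484163
```

Call:
step_arm:
  rows:
    - [0.5,-2,-2.5,0,0.004,0]
    - [0.5,-2,-2,0,0.004,0]
    - [0.5,0,-1.2,0,0.004,0]

```text
t: 9.72
eef_pos: [560.1, 5.9, 73.0]
tcp_rot: [0.249, 1.555, 0.151]
ft_force: [5.9, -3.1, -1.3]
opening: 0.182
```

```bash
python3 st.py; python3 look.py f; python3 tip.py f
```

```text
t 9.72 cradle x -57.32 y 111.69 z 73.0 F [ 5.9 -3.1 -1.3] open 17.3 qv 0.011
t 9.725 pos [560.1   5.9  73. ] F [ 5.9 -3.1 -1.3] open 17.3
tool axes
 [[ 0.016  0.002 -1.   ]
 [ 0.098  0.995  0.004]
 [ 0.995 -0.098  0.015]]
shift now [ 3.  20.2 57.3] turn [ 0.002  0.015 -0.004] 1 j [-0.11  0.62  1.88  0.01  0.63 -0.02]
shift after turn [ 2.  20.3 57.3]
334 213.75118483412322
335 213.74175824175825
```

View pics/scene_f.png

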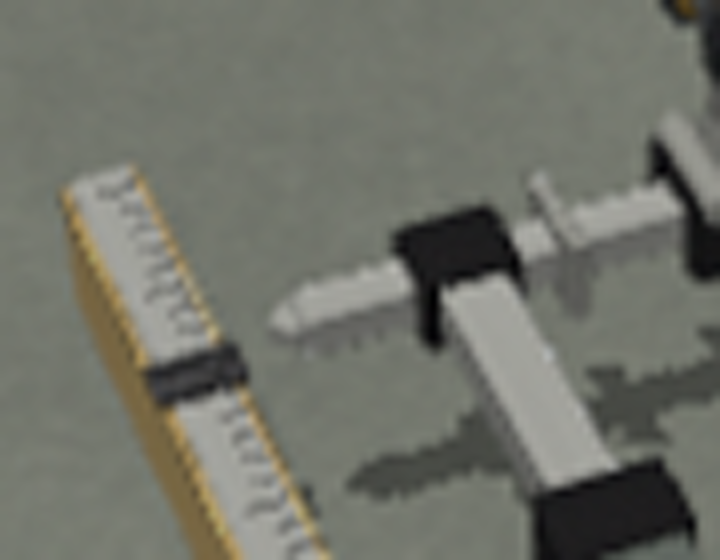

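The leg is about 0.9 mm short and the fingers are just short of the cam face. I'll start pushing, with a slight extra pull.

Call:
step_arm:
  rows:
    - [1,-5,-1.8,0,0.004,0.001]
    - [0.8,-6,-1.4,0,0.004,0.001]
    - [0.6,-4,-1.2,0,0.004,0.001]

```text
t: 10.2
eef_pos: [559.3, -7.7, 72.6]
tcp_rot: [0.516, 1.553, 0.419]
ft_force: [7.1, 5.5, 1.0]
opening: 0.188
```

```bash
python3 st.py; python3 look.py g; python3 tip.py g
```

```text
t 10.2 cradle x -56.72 y 98.06 z 72.6 F [7.1 5.5 1. ] open 17.9 qv 0.075
t 10.2 pos [559.3  -7.7  72.6] F [7.1 5.5 1. ] open 17.9
tool axes
 [[ 0.016  0.007 -1.   ]
 [ 0.097  0.995  0.009]
 [ 0.995 -0.097  0.015]]
shift now [ 2.7 33.8 56.8] turn [ 0.003  0.015 -0.009] 1 j [-0.14  0.62  1.88  0.02  0.63 -0.05]
shift after turn [ 1.6 33.9 56.7]
334 213.5255319148936
335 213.44036697247705
```

View pics/scene_g.png

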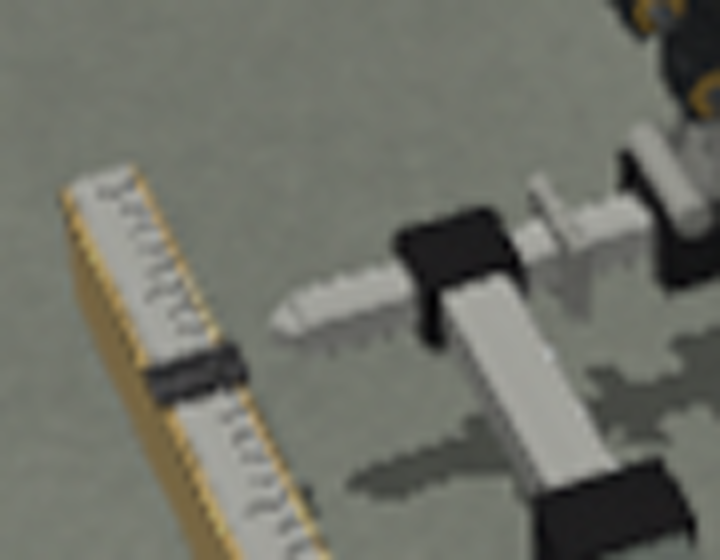

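The cam is moving (about 11 mm) and the leg is about 1.7 mm short. I'll restore the pull before going further.

Call:
step_arm:
  rows:
    - [0.5,-0.5,-3,0,0.004,0.003]
    - [0.5,-0.5,-2,0,0.004,0.003]
    - [0.5,-0.5,-1.3,0,0.004,0.003]

```text
t: 10.68
eef_pos: [557.7, -8.0, 72.6]
tcp_rot: [0.938, 1.547, 0.841]
ft_force: [6.3, 4.5, 0.2]
opening: 0.185
```

```bash
python3 st.py; python3 look.py h; python3 tip.py h
```

```text
t 10.68 cradle x -58.35 y 97.6 z 72.6 F [6.3 4.5 0.2] open 17.6 qv 0.053
t 10.675 pos [557.7  -8.   72.6] F [6.3 4.5 0.2] open 17.6
tool axes
 [[ 0.016  0.017 -1.   ]
 [ 0.097  0.995  0.019]
 [ 0.995 -0.097  0.014]]
shift now [ 3.  34.2 58.4] turn [ 0.003  0.014 -0.019] 1 j [-0.14  0.62  1.89  0.03  0.63 -0.07]
shift after turn [ 1.6 34.4 58.3]
334 214.2472647702407
335 214.19565217391303
```

Call:
step_arm:
  rows:
    - [0.6,-6,-1.6,0,0.004,-0.004]
    - [0.6,-7,-1.6,0,0.004,-0.004]
    - [0.6,-5,-1.6,0,0.004,-0.004]

```text
t: 11.15
eef_pos: [556.0, -24.3, 72.5]
tcp_rot: [0.564, 1.556, 0.467]
ft_force: [7.1, 6.9, 0.3]
opening: 0.182
```

```bash
python3 st.py; python3 look.py i; python3 tip.py i
```

```text
t 11.15 cradle x -58.36 y 81.19 z 72.5 F [7.1 6.9 0.3] open 17.3 qv 0.051
t 11.15 pos [556.  -24.3  72.5] F [7.1 6.9 0.3] open 17.3
tool axes
 [[ 0.014  0.007 -1.   ]
 [ 0.097  0.995  0.008]
 [ 0.995 -0.097  0.013]]
shift now [ 2.7 50.6 58.5] turn [ 0.003  0.013 -0.008] 1 j [-0.17  0.62  1.89  0.02  0.62 -0.08]
shift after turn [ 1.5 50.8 58.4]
334 214.25434782608696
335 214.25213675213675
```

View pics/scene_i.png

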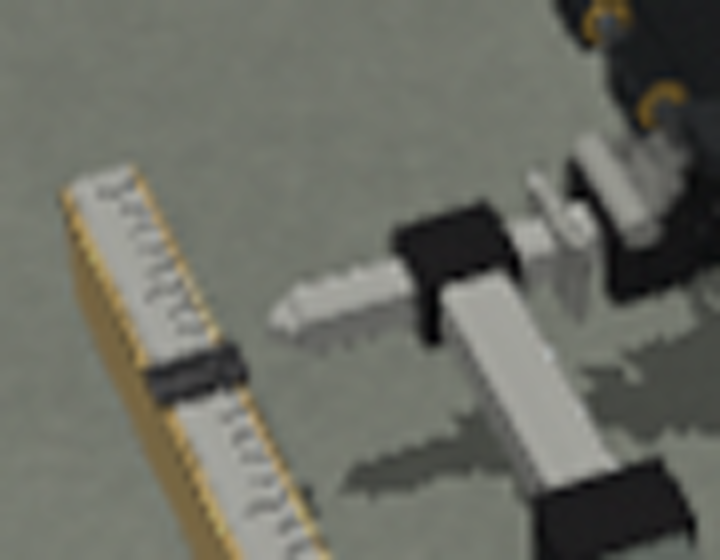

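The leg is at the mark (tip row 214.25) and the cam is about 7 mm from the keeper. I'll push it home.

Call:
step_arm:
  rows:
    - [0.6,-5,-1.5,0,0.004,-0.003]
    - [0.6,-4,-1.5,0,0.004,-0.003]
    - [0.4,-4,-1.4,0,0.004,-0.002]
    - [0.4,-4,-1.3,0,0.003,0]

```text
t: 11.75
eef_pos: [554.6, -32.2, 72.6]
tcp_rot: [0.83, 1.556, 0.729]
ft_force: [11.4, 41.1, 0.5]
opening: 0.181
```

```bash
python3 st.py; python3 look.py j; python3 tip.py j
```

```text
t 11.75 cradle x -58.97 y 73.23 z 72.6 F [11.4 41.1  0.5] open 17.2 qv 0.067
t 11.75 pos [554.6 -32.2  72.6] F [11.4 41.1  0.5] open 17.2
tool axes
 [[ 0.011  0.01  -1.   ]
 [ 0.101  0.995  0.011]
 [ 0.995 -0.101  0.01 ]]
shift now [ 2.9 58.8 58.9] turn [-0.001  0.01  -0.011] 1 j [-0.18  0.62  1.89  0.02  0.63 -0.1 ]
shift after turn [ 1.6 58.8 59. ]
334 214.4068136272545
335 214.3673469387755
```

View pics/scene_j.png

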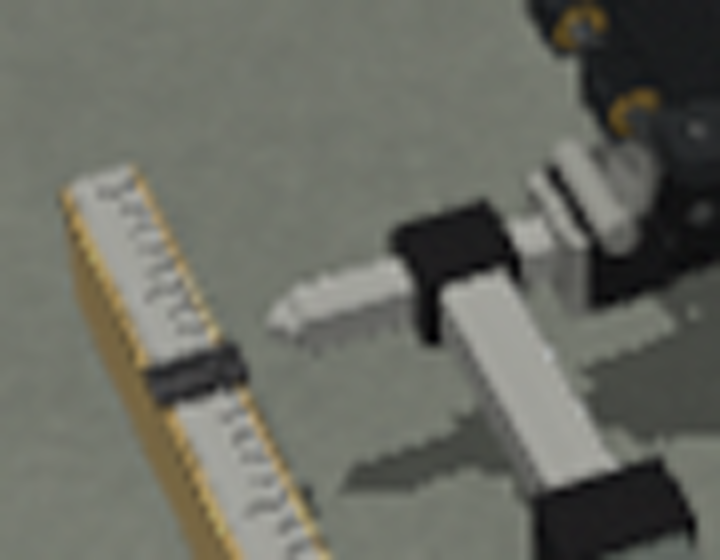

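The cam is home: side force jumped to 41 N at y=73.2 mm, where 74 mm was expected. The tip is at row 214.4. I'll ease off the push, re-grip firmly and re-centre.

Call:
step_arm:
  rows:
    - [0,-0.3,-0.4,0,0.002,0]
    - [0,-0.3,-0.8,0,0.002,0]
    - [0,-0.3,-1,0,0.002,0]
    - [0,-0.3,-1,0,0.002,0]
  grip: 10

```text
t: 12.35
eef_pos: [555.4, -31.5, 72.6]
tcp_rot: [0.884, 1.556, 0.783]
ft_force: [6.8, 4.4, -5.0]
opening: 0.165
```

```bash
python3 st.py; python3 look.py k; python3 tip.py k; python3 st.py
```

```text
t 12.35 cradle x -58.26 y 73.94 z 72.6 F [ 6.8  4.4 -5. ] open 15.7 qv 0.005
t 12.35 pos [555.4 -31.5  72.6] F [ 6.8  4.4 -5. ] open 15.7
tool axes
 [[ 0.011  0.011 -1.   ]
 [ 0.1    0.995  0.012]
 [ 0.995 -0.101  0.01 ]]
shift now [ 2.9 58.1 58.2] turn [-0.     0.01  -0.012] 1 j [-0.18  0.62  1.89  0.02  0.63 -0.1 ]
shift after turn [ 1.6 58.1 58.3]
334 214.45290581162325
335 214.35772357723576
t 12.45 cradle x -58.23 y 73.96 z 72.6 F [ 6.8  2.3 -6.4] open 16.2 qv 0.001
```

View pics/top_k.png

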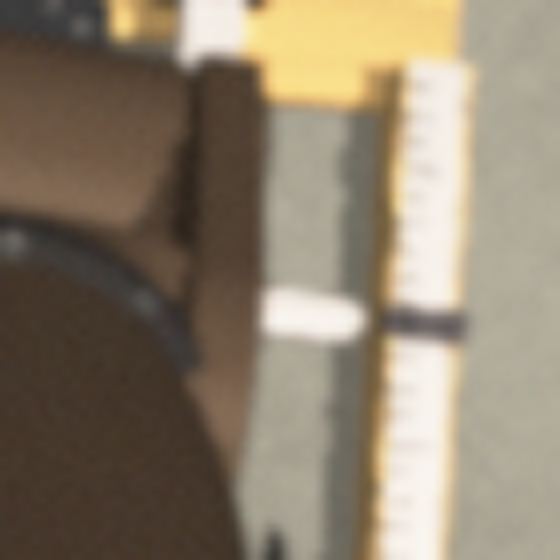

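Call:
step_arm:
  rows:
    - [0,-0.2,-1,0,0.002,0]
    - [0,-0.2,-1,0,0.002,0]

```text
t: 12.7
eef_pos: [555.4, -31.5, 72.6]
tcp_rot: [0.912, 1.555, 0.811]
ft_force: [5.8, 1.6, -5.4]
opening: 0.166
```

```bash
python3 st.py; python3 look.py l; python3 tip.py l; python3 st.py; python3 -c "
import numpy as np,cv2
cv2.imwrite('pics/full.png',np.load('pics/scene_l.npy')[:,:,::-1])"
```

```text
t 12.7 cradle x -58.25 y 73.95 z 72.6 F [ 5.8  1.6 -5.4] open 15.8 qv 0.003
t 12.7 pos [555.4 -31.5  72.6] F [ 5.8  1.6 -5.4] open 15.8
tool axes
 [[ 0.011  0.011 -1.   ]
 [ 0.101  0.995  0.012]
 [ 0.995 -0.101  0.01 ]]
shift now [ 2.9 58.1 58.2] turn [-0.001  0.01  -0.012] 1 j [-0.18  0.62  1.89  0.02  0.63 -0.1 ]
shift after turn [ 1.6 58.1 58.2]
334 214.422
335 214.35537190082644
t 12.8 cradle x -58.24 y 73.94 z 72.6 F [ 6.4  3.1 -4.7] open 15.7 qv 0.002
```

View pics/full.png

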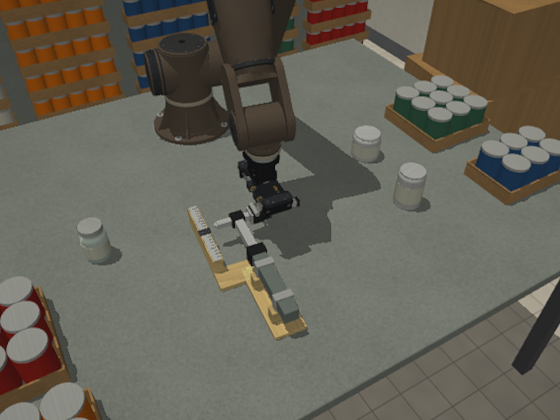

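View pics/scene_l.png

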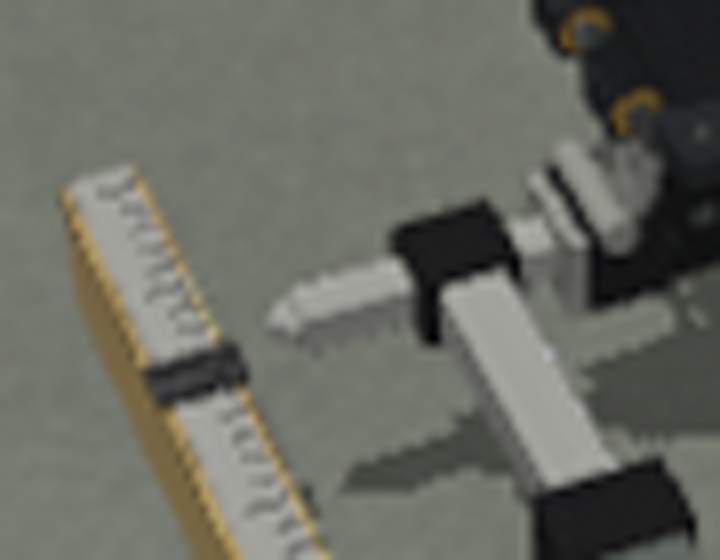

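The cans at (367,143) and (410,186) and the jar at (94,240) stand where they did. The cam sits against the keeper, the pointer is level with the clip, and the arm is steady with the grip closed at 15.7 mm. I'm handing in.

```bash
python3 -c "
from cell import env
print(env.job_done())"; python3 st.py
```

```text
the job is handed in; nothing more can be done
None
the job is handed in; nothing more can be done
```

I gripped the foot bar from above, pulled the leg out about 57 mm to the clip and held it there. With the grip eased to about 17.5 mm, so the spring kept the bar against one finger, I slid the fingers along to push the cam lever home. Then I re-gripped the bar and handed the job in at about 12.8 s. No verdict was reported.

**Last checks before handing in:**
- **Leg at the mark:** in the top view the pointer was within about 1 mm of the clip centre. It was steady, with joint speeds around 0.002 rad/s.
- **Cam lever home:** the fingers stopped at about 74 mm along the bar, where a fully closed lever should put them. The side force rose to 41 N at the stop, then I eased it off to about 3 N. The picture shows the lever against the keeper plate.
- **Grip:** the fingers were closed on the bar at 15.7 mm with about 6 N of spring load on the tool. Finger contact force itself is not reported.
- **Cans and jar:** they looked unmoved and upright in the last full picture.

**What disagreed or wandered:**
- The two cameras disagreed on the mark when I took the clip to be 65 mm high, by about 8 mm. Triangulation put the clip's visible part lower, about 58 mm up, so I relied on the top view, which hardly depends on height.
- While the grip was eased, the leg drifted up to about 2 mm short of the mark, before the lever had moved about 11 mm. I corrected this before pushing the lever further.

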